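Press the wine key home in its case on the bar cart

TASK

Put the folded steel wine key away: set it upright, spiral side up as it already stands, into the long green-floored cutout of the cream bar-tool case and press it down between the two pairs of grey rubber pads until it sits fully home on the cutout's floor, then let go. Press it in, do not drop or throw it, and leave the bottle opener and the glass carafe where they are.

Things in the scene. Friction and masses are not known exactly. Their poses are not given: they have to be found in the camera images.
- wine_key: Folded steel wine key standing on its edge on the cart top: 118 mm long (x), 18 thick (y, flat cheeks to grip), 30 high (z up), 0.15 kg. Spiral shows in its pressable top edge. Origin: centre of underside. Lowest 6 mm tapers to a 13 mm foot. Fits either way round. Set in loosely it rests on the pads about 7 mm above the floor; a push of about 10 N (20 N off-centre) seats it, its top 6 mm above the case.
- cutout (a point): Centre of the long cutout's mouth, on the fixed case's top, 30 mm above the cart top; x along it, y across, z up. Cutout 140 x 42 mm, 24 deep; at each end two sprung pads with sloped tops close it to 12 mm and give way sideways. A 52 mm wide (x) finger notch, as deep, crosses its middle to 49 mm either side. Case 202 mm square, centre 45 mm to +y; its round and short cutouts are for other tools.
- opener: Bystander: flat bottle opener, walnut handle and brass head, lying flat, 95 mm long (its x), 26 wide, 8 thick. Origin: centre of underside. It and the key lie at least 120 mm apart in x, either one nearer the robot.
- carafe: Bystander: clear glass carafe, standing, 84 mm across, 140 mm high, 0.4 kg. Origin: centre of underside. (A brass jigger and a blue canister with cork top also stand out of the way near the cart's far edge.)
There are look-alikes about, which are no part of the job. What is meant by the wine_key is not orange, and is the smaller of those in its own colour.

How it is judged (in metres and radians):
At the end, for the whole second after the job is handed in: The wine key rests upright (10 degrees) in the long cutout, underside within 3 mm of its floor, centred within 17 mm, lined up within 12 degrees either way round; opener and carafe within 30 mm of where they began, carafe upright within 0.2 rad (z of wine_key in the frame of cutout below -0.021 m and horizontal distance between wine_key and cutout below 0.017 m and angle between the x axis of wine_key and the x axis of cutout, either way round below 0.21 rad and angle between wine_key's own z axis and vertical below 0.18 rad and linear speed of wine_key below 0.02 m/s and distance of each of opener, carafe from where it was at the start of the episode below 0.03 m and angle between carafe's own z axis and vertical below 0.2 rad); the robot touches nothing.
It fails at once if The wine key is dropped or thrown (moving faster than 1 m/s while not held: a fall of more than about 50 mm) (linear speed of wine_key above 1 m/s and contact force between the fingers and wine_key below 0.1 N).
It fails at once if The carafe is tipped by more than about 30 degrees (angle between carafe's own z axis and vertical above 0.5 rad).
It also fails if it takes over 35 s, if anything falls off the work surface, if the arm or the gripper's body presses on something with over 40 N, if the wrist force passes 120 N, or if a joint passes its speed limit or range.

ROBOT

A 6-joint arm with a two-finger parallel gripper is mounted at the origin on the work surface. World frame = base frame: x ahead of the robot, y to its left, z up, the work surface at z = 0. Lengths are in m, angles in degrees, forces in N, time in s.
With the tool pointing down it reaches from about 0.325 to 0.85 m from the base axis. Payload 15.5 kg.
Tool frame: the origin (TCP) lies midway between the tips of the shut fingers; the grasp point (between the pads) lies 19 mm behind it; y points along the fingers, x is the direction in which the jaws open and shut, and the axes are right-handed (so a half turn about y gives the same grasp; the last joint's range is limited). The gripper opens to 91 mm and grips with 3 to 60 N. Pads are 32 mm wide; open, the fingers measure 118 mm over their backs; the gripper's body (76 mm by 178 mm) begins 60 mm behind the grasp point.
Start: joints at [-77.149, 28.281, 77.091, -0, 74.628, -5.472], TCP at [0.196, -0.593, 0.214] pointing down, gripper open.
Joint ranges: [-166.48, 166.48], [-47.26, 123.95], [12.59, 153.08], [-70.14, 250.14], [6.76, 159.57], [-176.63, 176.63]. Speed limits (degrees/s): [108.29, 108.29, 147.25, 172.46, 172.46, 172.46].

INTERFACE

Orientations are given as a 3x3 rotation matrix whose columns are the frame's x, y, z axes.
In Python, from bench import ctrl gives the robot as it stands. The module is installed in compiled form; this text tells all that it offers. Calls block until the motion is done:
- ctrl.goto(position, orientation): joint-space move of the TCP to a pose.
- ctrl.move_l(position, vel=0.15, ori=None, contact_N=None): straight line of the TCP; ori=None keeps the orientation; vel is the mean speed in m/s. With contact_N (N) it stops when the force on the tool has changed by that much, and returns True; else False.
- ctrl.movej(angles): joint-space move.
- ctrl.command_gripper(opening): opening from 0.0 (shut) to 1.0 (fully open); the grip force is fixed at half the most; returns when the fingers have stopped.
- ctrl.sleep(seconds).
- ctrl.ik(position, orientation): joint angles nearest the present ones, or None.
- ctrl.read_camera(name): name is "scene" or "top" or "wrist"; returns the picture (400x640x3 uint8, blue, green, red); there is no depth.
- ctrl.camera_params(name): a dict with "fx", "fy", "cx", "cy" (pixels), "pose" (4x4, takes a point from camera to world coordinates); the wrist camera has in their place "T_tool_cam" (4x4, takes a point from camera to tool coordinates, whose origin is the TCP and whose axes are the tool frame's). Camera axes: x right, y up, looking along -z (the intrinsics and any distortion apply to the point x, -y, -z); pixel columns grow to the right and rows downward; lengths in m; the calibration is good to about 2 mm. A picture is of the moment at which its call begins: read the wrist's pose just before it. camera_params takes no time and is no camera call.
A pose or a line that the arm cannot do raises ctrl.MotionError and nothing moves.
- ctrl.sign_off(): hands the job in, once; it reports no verdict.
Readings, each from a call of its own:
- ctrl.current_t(): time.
- ctrl.current_q(): joint angles.
- ctrl.current_dq(): joint speeds.
- ctrl.current_effort(): joint torques, N m.
- ctrl.current_tool_pos(): TCP position.
- ctrl.current_eef_rot(): TCP orientation.
- ctrl.current_contact_force(): force on the tool from outside, world axes, zero at the start.
- ctrl.current_wrist_torque(): the same for the moment, N m.
- ctrl.current_grip_width(): opening from 0.0 (shut) to 1.0 (fully open).
Only numpy, scipy, OpenCV 4.12 (cv2) and the standard library are available. Lean on these libraries where they do the work, as an engineer would, in place of code of your own. Each camera call takes 0.05 s, during which the arm holds its last target.

## Working session

There is one attempt and no reset: what is moved stays moved. The work goes in short steps, each a Python script; the robot and the scene stay as the last script left them, time stands still between calls to the robot, and variables do not carry over. Pictures are saved under pics/ and viewed, and the job is handed in when it is done.

```bash
mkdir -p pics; python3 - <<'E'
from bench import ctrl
import cv2,numpy as np
for n in ["scene","top"]:
    cv2.imwrite(f"pics/{n}0.png",ctrl.read_camera(n))
    p=ctrl.camera_params(n); print(n,{k:(np.round(v,4).tolist() if not isinstance(v,str) else v) for k,v in p.items()})
print(ctrl.camera_params("wrist")); print(ctrl.current_t(),ctrl.current_eef_rot())
E
```

```text
scene {'fx': 396.4959, 'fy': 396.4959, 'cx': 317.6111, 'cy': 193.9918, 'pose': [[-0.5052, -0.6221, 0.5982, 1.0528], [0.8628, -0.3494, 0.3653, 0.3782], [-0.0182, 0.7007, 0.7132, 0.6868], [0.0, 0.0, 0.0, 1.0]]}
top {'fx': 362.204, 'fy': 362.204, 'cx': 323.2515, 'cy': 197.9926, 'pose': [[-0.002, 0.9988, -0.0479, 0.4822], [-0.9999, -0.0012, 0.0165, 0.0629], [0.0164, 0.048, 0.9987, 0.926], [0.0, 0.0, 0.0, 1.0]]}
{'fx': 287.08855438164767, 'fy': 287.08855438164767, 'cx': 319.92259117174603, 'cy': 199.01227904179652, 'T_tool_cam': array([[ 9.99999935e-01,  3.72956670e-05,  3.58891051e-04,
         2.60243343e-04],
       [ 3.38670756e-04,  2.46130661e-01, -9.69236598e-01,
        -1.69780609e-01],
       [-1.24482417e-04,  9.69236657e-01,  2.46130632e-01,
         6.95513194e-02],
       [ 0.00000000e+00,  0.00000000e+00,  0.00000000e+00,
         1.00000000e+00]])}
0.1 [[ 3.14403356e-01 -2.60998296e-04  9.49289451e-01]
 [-9.49288841e-01  1.07991240e-03  3.14403451e-01]
 [-1.10720822e-03 -9.99999383e-01  9.17653137e-05]]
```

View pics/scene0.png

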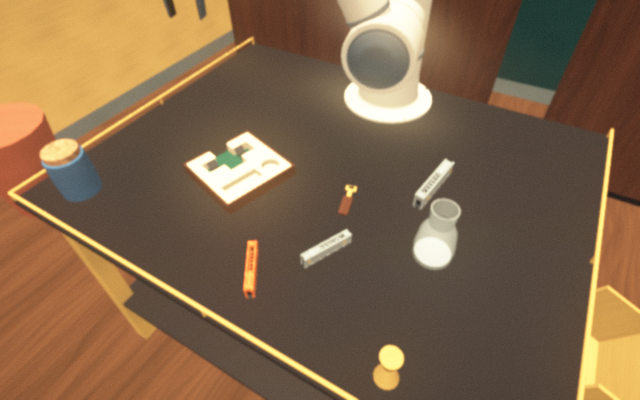

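View pics/top0.png

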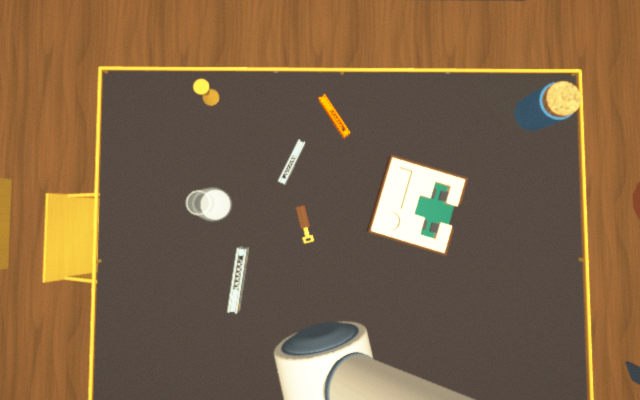

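```bash
cat > h.py <<'E'
import numpy as np,cv2
def ray(p,uv,z,pose=None):
    T=p["pose"] if pose is None else pose
    uv=np.atleast_2d(np.float64(uv))
    d=np.c_[(uv[:,0]-p["cx"])/p["fx"],-(uv[:,1]-p["cy"])/p["fy"],-np.ones(len(uv))]@T[:3,:3].T
    o=T[:3,3]; s=(z-o[2])/d[:,2]
    return (o+d*s[:,None])
def proj(p,P,pose=None):
    T=p["pose"] if pose is None else pose
    c=(np.atleast_2d(P)-T[:3,3])@T[:3,:3]
    return np.c_[p["fx"]*c[:,0]/-c[:,2]+p["cx"],p["fy"]*-c[:,1]/-c[:,2]+p["cy"]]
E
python3 - <<'E'
from bench import ctrl
import cv2,numpy as np
from h import *
im=cv2.imread("pics/top0.png")
a=cv2.resize(im[145:265,360:480],None,fx=5,fy=5,interpolation=cv2.INTER_CUBIC)
cv2.imwrite("pics/case_z.png",a)
b=cv2.resize(im[130:255,265:345],None,fx=6,fy=4.8*1.25,interpolation=cv2.INTER_CUBIC)
cv2.imwrite("pics/key_z.png",b[:600])
p=ctrl.camera_params("top")
print(ray(p,[[292,162]],.03),ray(p,[[238,280]],.03),ray(p,[[435,210]],.03),ray(p,[[215,205]],0),ray(p,[[305,225]],0))
E
```

```text
[[0.61488954 0.12554938 0.03      ]] [[0.32507981 0.25658527 0.03      ]] [[ 0.49500995 -0.22970251  0.03      ]] [[0.50916181 0.32313516 0.        ]] [[0.45781929 0.09421678 0.        ]]
```

View pics/case_z.png

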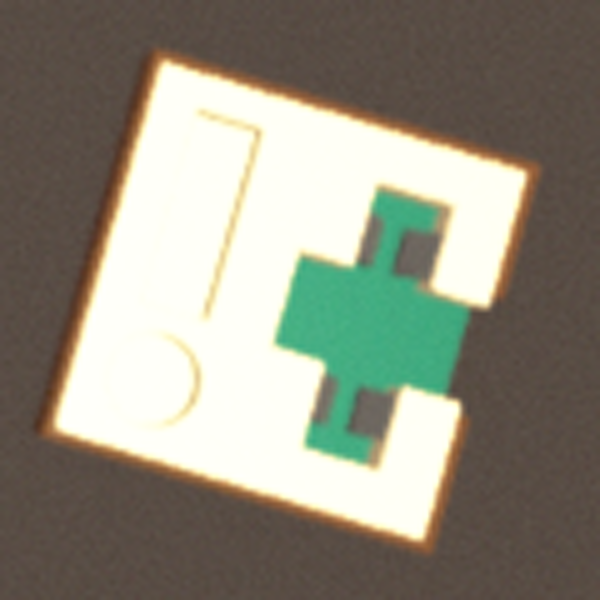

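View pics/key_z.png

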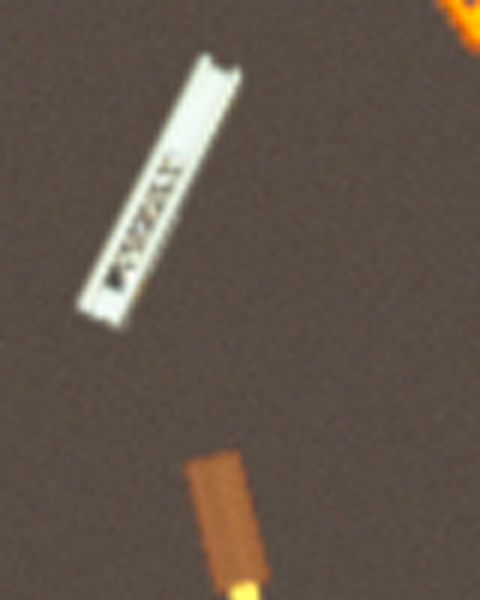

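```bash
cat >> h.py <<'E'
def ori(a): # tool pointing down, tool z along heading a (rad)
    z=np.array([np.cos(a),np.sin(a),0]);y=np.array([0,0,-1.]);x=np.cross(y,z)
    return np.c_[x,y,z]
E
python3 - <<'E'
from bench import ctrl
from h import *
p=ctrl.camera_params("top")
im=cv2.imread("pics/top0.png")
k=np.array([[203,52],[242,72],[122,328],[78,308]])
k=(k+.5)/6-.5+[265,130]
K=ray(p,k,.03)[:,:2]; print("key",K.mean(0)); d=(K[0]+K[1]-K[2]-K[3])/2; print(np.linalg.norm(d),np.degrees(np.arctan2(d[1],d[0])))
c=np.array([[158,60],[530,170],[430,545],[50,430]]);c=(c+.5)/5-.5+[360,145]
C=ray(p,c,.03)[:,:2]; print("case c",C.mean(0)); d=(C[0]+C[1]-C[2]-C[3])/2; a=np.arctan2(d[1],d[0]); print(np.linalg.norm(d),np.degrees(a))
print("cutout",C.mean(0)-.045*np.array([-np.sin(a),np.cos(a)]))
# direct cutout mouth corners
c=np.array([[378,186],[450,206],[376,467],[305,446]]);c=(c+.5)/5-.5+[360,145]
C=ray(p,c,.03)[:,:2]; print("direct",C.mean(0)); d=(C[0]+C[1]-C[2]-C[3])/2; print(np.linalg.norm(d),np.degrees(np.arctan2(d[1],d[0])))
m=K.mean(0); al=np.arctan2(*((K[0]+K[1]-K[2]-K[3])[::-1]))
ctrl.goto([m[0],m[1],.14],ori(al)); print(ctrl.current_t())
pos,R=ctrl.current_tool_pos(),ctrl.current_eef_rot()
cv2.imwrite("pics/w1.png",ctrl.read_camera("wrist"))
np.savez("w1.npz",pos=pos,R=R,m=m,al=al)
E
```

```text
key [0.61694084 0.12681513]
0.1180395565399692 -25.301748900864308
case c [ 0.50837663 -0.18761324]
0.19302999299553378 -16.4443192588574
cutout [ 0.49563788 -0.23077253]
direct [ 0.49562812 -0.2299087 ]
0.13511470207317386 -16.742535498178967
3.0417
```

View pics/w1.png

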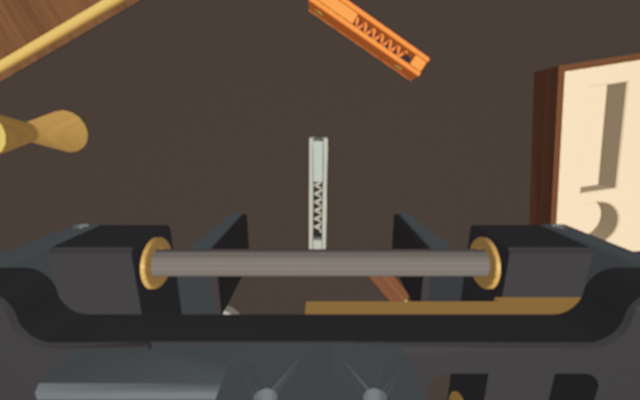

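```bash
python3 - <<'E'
from bench import ctrl
from h import *
w=ctrl.camera_params("wrist"); D=np.load("w1.npz"); T=np.eye(4);T[:3,:3]=D["R"];T[:3,3]=D["pos"];T=T@w["T_tool_cam"]
m,al=D["m"],D["al"];x=np.array([np.cos(al),np.sin(al)]);y=np.array([-x[1],x[0]])
for s,t in [(1,1),(1,-1),(-1,-1),(-1,1)]:
    P=np.r_[m+x*.059*s+y*.009*t,.03]; print(s,t,proj(w,P,T))
im=cv2.imread("pics/w1.png")[120:260,270:370]
cv2.imwrite("pics/w1z.png",cv2.resize(im,None,fx=4,fy=4,interpolation=cv2.INTER_CUBIC))
E
```

```text
1 1 [[310.17488358 137.96512158]]
1 -1 [[329.04192689 137.9504804 ]]
-1 -1 [[328.2507244  252.19760679]]
-1 1 [[311.19138932 252.21325295]]
```

View pics/w1z.png

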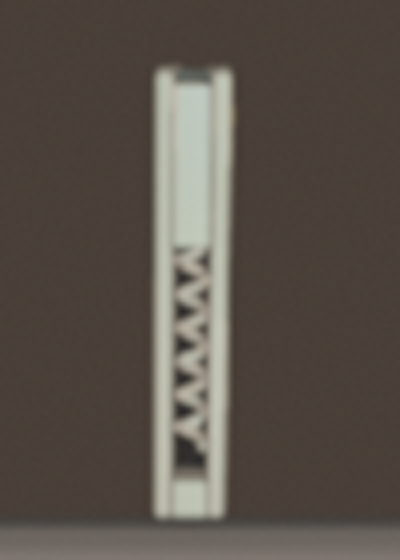

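```bash
python3 - <<'E'
from bench import ctrl
from h import *
D=np.load("w1.npz"); al=float(D["al"]);R=ori(al); m=D["m"]-.0015*R[:2,0]
print(ctrl.move_l([m[0],m[1],.006],vel=.12,contact_N=15), ctrl.current_tool_pos())
ctrl.command_gripper(0.0); print(ctrl.current_grip_width()*91, ctrl.current_contact_force())
ctrl.move_l([m[0],m[1],.10],vel=.12); print(ctrl.current_grip_width()*91, ctrl.current_contact_force(),ctrl.current_t())
cx,ca=np.array([.4956,-.2303]),np.radians(-16.6)
ctrl.goto([cx[0],cx[1],.10],ori(ca)); 
print(ctrl.current_t(),ctrl.current_grip_width()*91)
pos,R=ctrl.current_tool_pos(),ctrl.current_eef_rot()
cv2.imwrite("pics/w2.png",ctrl.read_camera("wrist")); cv2.imwrite("pics/s2.png",ctrl.read_camera("scene"))
np.savez("w2.npz",pos=pos,R=R); print(pos)
w=ctrl.camera_params("wrist");T=np.eye(4);T[:3,:3]=R;T[:3,3]=pos;T=T@w["T_tool_cam"]
x=R[:2,2];y=np.array([-x[1],x[0]])
for s,t in [(.07,.021),(.07,-.021),(.026,.021),(.026,-.021),(.026,.049),(.026,-.049)]:
    print(s,t,proj(w,np.r_[cx+x*s+y*t,.03],T))
for t in (.009,-.009): print('key far top',proj(w,np.r_[pos[:2]+x*.059+y*t,pos[2]+.024],T))
E
```

```text
False [0.61809183 0.12821923 0.006729  ]
18.19115657070284 [0.10933703 1.38808611 0.12393369]
17.651415331627568 [-0.66343114  0.63317351 -1.20985269] 6.4
7.8083 17.819279950751532
[ 0.4960609  -0.22962889  0.09991319]
0.07 0.021 [[295.14154631 125.86208132]]
0.07 -0.021 [[347.05386114 125.85550537]]
0.026 0.021 [[296.25194066 179.48463198]]
0.026 -0.021 [[345.8515725  179.47678216]]
0.026 0.049 [[263.18390905 179.48986545]]
0.026 -0.049 [[378.91638347 179.4715492 ]]
key far top [[302.359047   147.83782029]]
key far top [[338.27190118 147.83280611]]
```

View pics/w2.png

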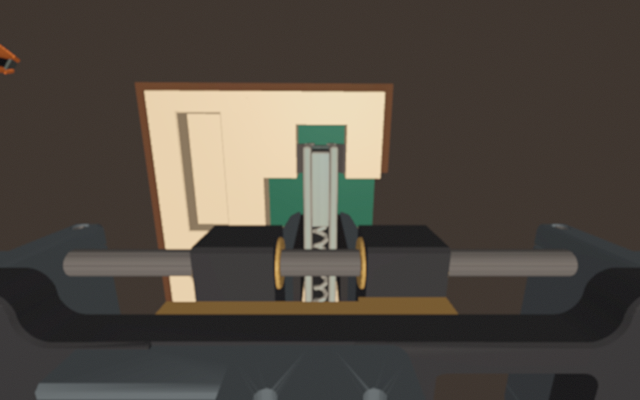

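View pics/s2.png

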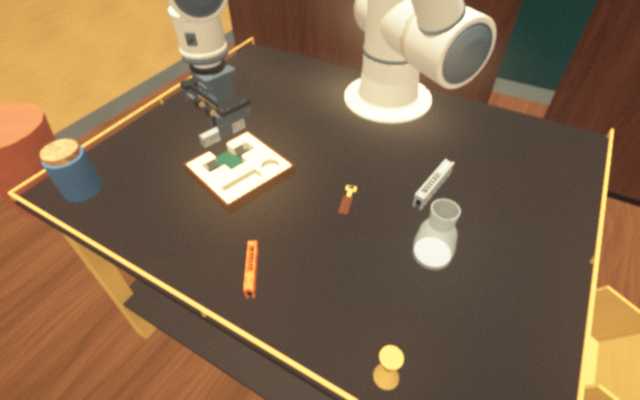

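```bash
python3 - <<'E'
from bench import ctrl
from h import *
c=[.4956,-.2300]
print(ctrl.move_l([*c,.026],vel=.1,contact_N=12), ctrl.current_tool_pos())
f0=ctrl.current_contact_force()
print(ctrl.move_l([*c,.0125],vel=.02,contact_N=30), ctrl.current_tool_pos(),f0,ctrl.current_contact_force(),ctrl.current_grip_width()*91,ctrl.current_t())
cv2.imwrite("pics/w3.png",ctrl.read_camera("wrist"))
cv2.imwrite("pics/s3.png",ctrl.read_camera("scene")[100:230,150:330])
E
```

```text
False [ 0.49592047 -0.23014112  0.02642215]
False [ 0.49560495 -0.22998282  0.01233103] [-0.05512318  0.35880365 -0.7104537 ] [ 1.75326249 -0.21585825 -2.89420259] 17.81941896580557 9.625
```

View pics/w3.png

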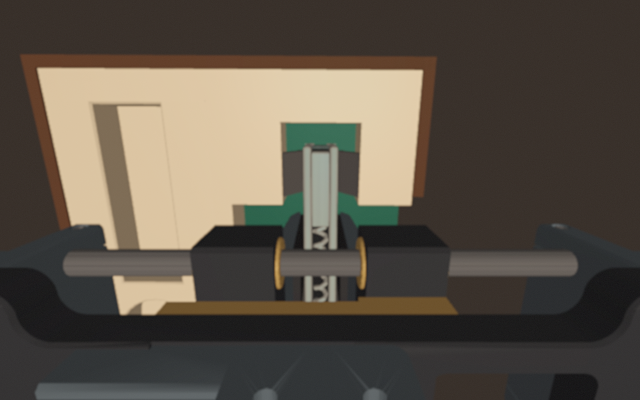

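```bash
python3 - <<'E'
from bench import ctrl
from h import *
c=[.4956,-.2300]
print(ctrl.move_l([*c,.0095],vel=.02,contact_N=25), ctrl.current_tool_pos(),ctrl.current_contact_force())
ctrl.command_gripper(0.45); ctrl.move_l([*c,.07],vel=.12)
ctrl.command_gripper(0.0); ctrl.move_l([*c,.045],vel=.1)
print(ctrl.move_l([*c,.028],vel=.02,contact_N=25), ctrl.current_tool_pos(),ctrl.current_contact_force())
ctrl.move_l([*c,.12],vel=.15)
pos,R=ctrl.current_tool_pos(),ctrl.current_eef_rot()
cv2.imwrite("pics/w4.png",ctrl.read_camera("wrist")); np.savez("w4.npz",pos=pos,R=R)
print(ctrl.current_t())
E
```

```text
True [ 0.49593976 -0.23008404  0.01070034] [0.33130225 0.97707144 3.00697008]
True [ 0.4957459  -0.23009884  0.03626196] [-2.32260964  1.55238043 14.41190651]
13.575
```

View pics/w4.png

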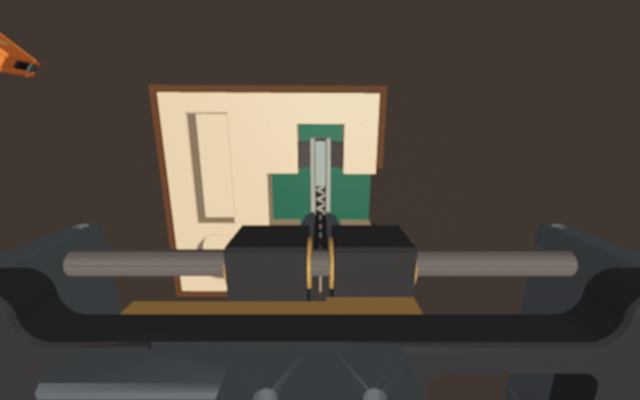

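```bash
python3 - <<'E'
from bench import ctrl
from h import *
q=ctrl.current_q(); q=list(q)
ctrl.move_l([.4956,-.23,.25],vel=.2)
ctrl.movej([-77.149, 28.281, 77.091, 0, 74.628, -5.472])
im=ctrl.read_camera("top"); s=ctrl.read_camera("scene")
a=cv2.resize(im[145:265,360:480],None,fx=3.3,fy=3.3,interpolation=cv2.INTER_CUBIC)
cv2.imwrite("pics/end.png",np.hstack([a,cv2.resize(s[110:220,170:280],(396,396))]))
o=cv2.imread("pics/top0.png"); d=cv2.absdiff(im,o)[:, 180:320].max(2); print("diff opener/carafe region", d[180:250,:].max(), ctrl.current_t())
E
```

```text
diff opener/carafe region 181 16.2
```

View pics/end.png

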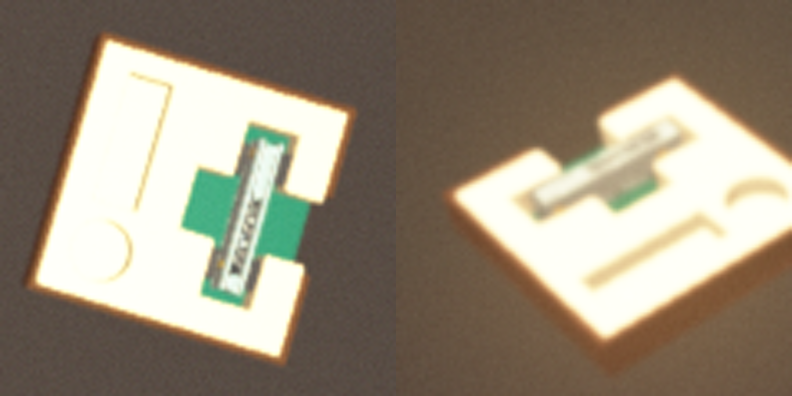

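```bash
python3 - <<'E'
from bench import ctrl
from h import *
im=ctrl.read_camera("top");o=cv2.imread("pics/top0.png"); d=cv2.absdiff(im,o).max(2)
print("carafe",d[180:225,180:240].max(),"opener",d[200:248,290:320].max(),"larger key",d[240:320,220:255].max())
p=ctrl.camera_params("top")
k=np.array([[252,140],[286,150],[243,293],[215,286]]);K=ray(p,(k+.5)/3.3-.5+[360,145],.036)[:,:2]
print(K.mean(0)); e=K[0]+K[1]-K[2]-K[3]; print(np.degrees(np.arctan2(e[1],e[0])))
ctrl.sign_off(); print(ctrl.current_t())
E
```

```text
carafe 9 opener 12 larger key 10
[ 0.49389947 -0.22803776]
-16.461610733265907
the job is handed in; nothing more can be done
the job is handed in; nothing more can be done
```

The smaller steel wine key is seated upright in the long cutout, and I handed the job in just after 16.2 s, within the 35 s limit. The interface reports no verdict.

- **Placing:** I gripped the key by its cheeks and pressed it down between the rubber pads. I then let go and pressed once more on its top with the fingers shut.
- **Seated depth:** On that last press the shut fingers met the key's top at z = 0.036 m. That is 6 mm above the case top, the height given for fully home.
- **Centring:** In the final top picture the key is about 3 mm from the cutout's centre and within about 0.5° of its axis.
- **Bystanders:** The carafe, opener and larger look-alike key look unchanged against the first top picture, with pixel differences of 12 or less.
- **Checks that disagreed:** A first, wider comparison gave a pixel difference of 181. I put this down to the key's old spot falling inside that region, because the comparison of each object on its own was clean. During the first push with the key held, the wrist reading was only about 3 N, so I relied on the shut-finger press instead; there the reading was about 14 N upward.

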